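# Pack two gift sets on the hand-packing bench

## Task

Pack the two gift sets: in the long three-bay tray stand the soy bottle in the bay on the robot's left, the jar in the bay on its right and the shaker between them; in the small tray lay the tea carton flat, its length along the tray's length, and stand the tea tin upright on the middle of the carton. Set the glass bottle and jar down gently, do not drop them, and leave the tape roll, the sponge pot and the scissors where they are.

Things in the scene. Friction and masses are not known exactly. Their poses are not given: they have to be found in the camera images.
- soy_bottle: dark brown glass bottle with a cream paper label and a black cap, 140 mm tall, standing upright at the start; body 56 mm in diameter up to 88 mm height, then a shoulder and a neck and cap about 28 mm in diameter; about 300 g. Origin: centre of its underside, z up.
- jar: squat glass jar of brown paste with a white lid as wide as the jar and a paper label: 66 mm in diameter, 80 mm tall, upright; about 280 g. Origin: centre of its underside, z up.
- shaker: slim steel seasoning shaker with a black cap with small holes: 42 mm in diameter (cap 43), 92 mm tall, upright; about 110 g. Origin: centre of its underside, z up.
- tea_carton: cream folding carton with a dark green band round its sides, lying flat at any yaw: 54 mm along its x, 92 mm along its y, 60 mm high; about 120 g. Origin: centre of its underside, z up. It stays the same way up.
- tea_tin: small low round steel tin with a slip lid and a dark band: 52 mm in diameter, 48 mm tall, upright; about 100 g. Origin: centre of its underside, z up.
- long_tray: kraft-board tray, three bays in a row, fixed, yaw within 0.25 rad; 254 (y) by 100 (x) mm. Floor and walls 4 mm thick; front (-x) wall 16 mm high, back 26, ends and dividers 22. Origin: centre of underside; x away from the robot, y to its left, z up. Bays 92 mm deep, centred at x = 0: left 80 mm long, centred y = +83 mm; middle 66 mm, y = +6 mm; right 92 mm, y = -77 mm.
- small_tray: small kraft-board tray with one bay, fixed to the bench at a yaw of up to 0.25 rad either way; 130 mm long (its y) by 92 mm deep (its x); floor 4 mm thick, walls 4 mm thick and 16 to 20 mm high, bay 122 by 84 mm. Origin: centre of its underside; x away from the robot, y to the robot's left, z up.
- tape_roll: brown roll of packing tape lying flat, 100 mm in diameter, 48 mm tall, with a 73 mm hole; loose, stands among the goods, to be left alone. Origin: centre of its underside.
- sponge_pot: low white ceramic pot with a yellow-brown finger sponge in it, 72 mm in diameter, 29 mm tall; loose, stands among the goods, to be left alone. Origin: centre of its underside.
- scissors: scissors with black handles, about 200 mm long, 90 mm wide over the handles, 10 mm thick, lying flat beyond the trays; loose, to be left alone. Origin: near the pivot, on the bench; x along the blades.
Things that resemble listed ones, but are neither listed nor needed, are in the scene too. Leave any red or yellow look-alike of the tea_tin alone.

How it is judged:
By the outcome, as a careful person would: the job done as asked, in the order asked, and still so for the second after the job is handed in, with the robot touching nothing.
It also fails if it takes over 141 s, if anything falls off the work surface, if the arm or the gripper's body presses on something with over 40 N, if the wrist force passes 120 N, or if a joint passes its speed limit or range.

## Robot

A 6-joint arm with a two-finger parallel gripper is mounted at the origin on the work surface. World frame = base frame: x ahead of the robot, y to its left, z up, the work surface at z = 0. Lengths are in mm, angles in rad, forces in N, time in s.
With the tool pointing down it reaches from about 375 to 975 mm from the base axis. Payload 3.8 kg.
Tool frame: the origin (TCP) lies midway between the tips of the shut fingers; the grasp point (between the pads) lies r.grip_point_offset behind it (r.grip_point_offset is the distance from the TCP to the grasp point, in mm); z points along the fingers, x is the direction in which the jaws open and shut, and the axes are right-handed (so a half turn about z gives the same grasp; the last joint's range is limited). The gripper opens to 88 mm and grips with 3 to 60 N. Pads are 18 mm wide; open, the fingers measure 123 mm over their backs; the gripper's body (75 mm by 187 mm) begins 45 mm behind the grasp point.
Start: joints at [1.312, 0.264, 1.604, -0, 1.274, -0.037], TCP at [148.489, 658.46, 238.706] pointing down, gripper open.
Joint ranges: [-2.63, 2.63], [-0.94, 2.18], [0.31, 2.57], [-1.31, 4.45], [0, 2.66], [-2.55, 2.55]. Speed limits (rad/s): [2.57, 2.57, 3.14, 3.14, 3.14, 3.14].

## Interface

Orientations are given as a unit quaternion [x, y, z, w].
In Python, from rig import r gives the robot as it stands.
- The arm moves only by the shell command python3 -m pendant 'ROWS' [FORCE]. ROWS is a JSON object of lists of equal length, an entry for each row: "travel": the shift along the world's x, y, z in cm, a list of three; "spin": the turn about the world's z in degrees; "hand": the closure, from -1 (fully open) to 1 (shut). A call has 1 to 10 rows; each row is the pose to reach, as a shift and turn from the pose commanded when the call began; what a row does not reach only later rows make up. A row lasts 1/12 s, in which the tool goes at most 41.7 mm and 7.16 degrees, less where a joint would pass 70% of its speed; a pose out of reach is approached as far as the arm can. A call with a gripper value outside its range is refused whole. The fingers move at their own pace and stop on an object; FORCE is the grip in N (left out, the last holds). Time passes only in rows, so rows that repeat a pose let the fingers close. It gives the time, the measured TCP pose, the force and the opening at its end, in the units of the state.
- r.state(): the state, without advancing time (a new reading comes with each control period).
- r.camera(name): name is "side" or "top" or "wrist"; returns the picture (400x640x3 uint8, blue, green, red); there is no depth.
- r.camera_info(name): a dict with "mtx" (3x3 intrinsics, pixels), "dist_coeffs" ([k1, k2, p1, p2, k3] as OpenCV has them; the pictures are not rectified), "view" (4x4, takes a point from world to camera coordinates); the wrist camera has in their place "T_tool_cam" (4x4, takes a point from camera to tool coordinates, whose origin is the TCP and whose axes are the tool frame's). Camera axes: x right, y up, looking along -z (the intrinsics and any distortion apply to the point x, -y, -z); pixel columns grow to the right and rows downward; lengths in mm; the calibration is good to about 2 mm. A picture is of the moment at which its call begins: read the wrist's pose just before it. camera_info takes no time and is no camera call.
- r.finish_job(): hands the job in, once; it reports no verdict.
The state is a dict: "time_s": time; "joint_positions": joint angles; "dq": joint speeds; "effort": joint torques, N m; "position": TCP position; "tool_rot": TCP orientation; "ft_force": force on the tool from outside, world axes, zero at the start; "moment": the same for the moment, N m; "opening": finger opening in mm.
Only numpy, scipy, OpenCV 4.12 (cv2) and the standard library are available. Lean on these libraries where they do the work, as an engineer would, in place of code of your own. Each camera call takes 0.05 s, during which the arm holds its last target. There are 200 camera calls.

## Working session

There is one attempt and no reset: what is moved stays moved. The work goes in short steps, Python scripts to look and compute and a shell command to move; the robot and the scene stay as the last step left them, time stands still between calls to the robot, and variables do not carry over. Pictures are saved under pics/ and viewed, about 12 in all and at most 16, crops included, and the job is handed in when it is done.

```bash
mkdir -p pics; ls
python3 - <<'E'
from rig import r
import cv2,numpy as np
print(r.state()); print(r.grip_point_offset)
for n in("side","top","wrist"):
    im=r.camera(n); cv2.imwrite(f"pics/{n}0.png",im); print(n,{k:np.round(v,3).tolist() for k,v in r.camera_info(n).items()})
E
```

```text
pics
{'time_s': 0.0, 'joint_positions': array([ 1.31206913e+00,  2.64793209e-01,  1.60536620e+00,  2.16496210e-06,
        1.27369374e+00, -3.68782085e-02]), 'dq': array([ 0.00074134, -0.00044989,  0.0013466 , -0.0009355 ,  0.00152597,
        0.00056028]), 'effort': array([ 3.97295253e-04, -5.02138782e+01, -3.56865585e+01,  7.28652184e-02,
        2.97514326e-02, -1.85964091e-04]), 'position': array([148.3280321 , 657.77460713, 237.36522494]), 'tool_rot': array([ 7.81035447e-01,  6.24485671e-01, -9.08803022e-04,  6.71965408e-04]), 'ft_force': array([ 0.10341613,  0.34612968, -0.85321588]), 'moment': array([ 0.03537385,  0.01375885, -0.03772709]), 'opening': 88.25597912329864}
18.700000000000003
side {'mtx': [[429.527, 0.0, 326.506], [0.0, 429.527, 202.837], [0.0, 0.0, 1.0]], 'dist_coeffs': [-0.01, 0.0, 0.0, 0.0, 0.0], 'view': [[0.995, -0.097, 0.008, -529.531], [0.055, 0.63, 0.774, -71.734], [-0.08, -0.77, 0.633, -1317.626], [0.0, 0.0, 0.0, 1.0]]}
top {'mtx': [[426.27, 0.0, 323.448], [0.0, 426.27, 197.305], [0.0, 0.0, 1.0]], 'dist_coeffs': [0.02, 0.0, 0.0, 0.0, 0.0], 'view': [[-0.023, -1.0, -0.013, 31.674], [0.996, -0.024, 0.087, -538.831], [-0.087, -0.01, 0.996, -1136.953], [0.0, 0.0, 0.0, 1.0]]}
wrist {'mtx': [[338.214, 0.0, 320.731], [0.0, 338.214, 200.617], [0.0, 0.0, 1.0]], 'dist_coeffs': [-0.007, 0.0, 0.0, 0.0, 0.0], 'T_tool_cam': [[1.0, -0.001, -0.001, -0.707], [-0.001, -0.962, -0.273, -70.735], [-0.0, 0.273, -0.962, -145.638], [0.0, 0.0, 0.0, 1.0]]}
```

View pics/top0.png

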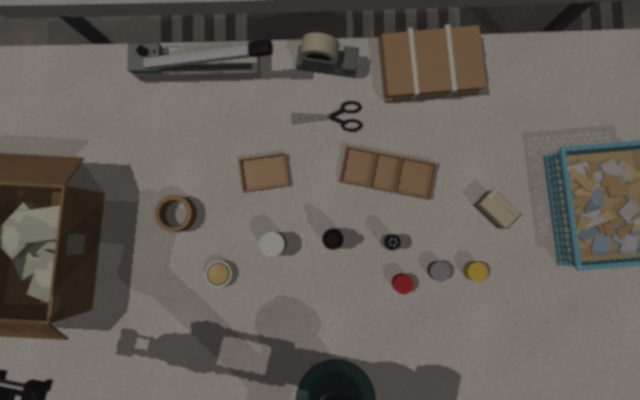

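View pics/side0.png

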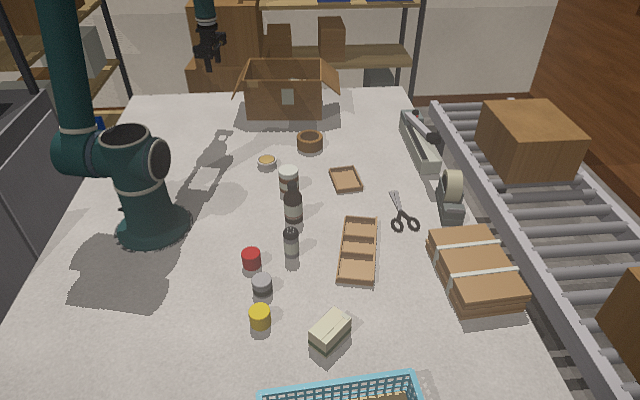

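Top view: three-bay tray at (389,172), small tray at (265,172), jar at (272,244), bottle at (333,239), shaker at (393,242), carton at (498,209). Three tins resemble each other: red (403,284), grey (440,270) and yellow (477,271). Only the grey steel one with a dark band fits, and I'll confirm it in a crop.

```bash
cat > h.py <<'E'
import numpy as np,cv2
from scipy.spatial.transform import Rotation as R
from rig import r
def cam(n,st=None):
    i=r.camera_info(n)
    if n!="wrist": V=np.array(i["view"]); C=np.linalg.inv(V)
    else:
        T=np.eye(4);T[:3,:3]=R.from_quat(st["tool_rot"]).as_matrix();T[:3,3]=st["position"]; C=T@np.array(i["T_tool_cam"])
    return np.array(i["mtx"]),np.array(i["dist_coeffs"]),C
def ray(c,px):
    p=cv2.undistortPoints(np.array(px,float).reshape(-1,1,2),c[0],c[1]).reshape(-1,2)
    d=np.c_[p[:,0],-p[:,1],-np.ones(len(p))]@c[2][:3,:3].T
    return c[2][:3,3],d
def plane(c,px,z):
    o,d=ray(c,px); return o+d*((z-o[2])/d[:,2])[:,None]
def proj(c,P):
    P=np.array(P,float).reshape(-1,3); q=(P-c[2][:3,3])@c[2][:3,:3]
    q=q*[1,-1,-1]; return cv2.projectPoints(q,np.zeros(3),np.zeros(3),c[0],c[1])[0].reshape(-1,2)
def snap(n,f):
    st=r.state(); im=r.camera(n); cv2.imwrite(f,im); return im,cam(n,st)
def yaw(st): 
    x=R.from_quat(st["tool_rot"]).as_matrix()[:,0]; return np.degrees(np.arctan2(x[1],x[0]))
E
python3 - <<'E'
from h import *
c=cam("top")
for n,p,z in [("jar",(272,244),80),("bottle",(333,239),140),("shaker",(393,242),92),("red",(403,284),48),("tin",(440,270),48),("yel",(477,271),48),("carton",(498,209),60),("small",(265,172),15),("long",(389,172),20),("tape",(176,213),48),("pot",(219,273),29),("sciss",(333,117),5)]:
    print(n,plane(c,[p],z)[0].round())
im=cv2.imread("pics/top0.png"); sd=cv2.imread("pics/side0.png")
a=cv2.resize(im[120:310,200:520],(800,475),interpolation=cv2.INTER_CUBIC)
cv2.imwrite("pics/crop1.png",cv2.convertScaleAbs(a,alpha=1.7))
cv2.imwrite("pics/crop2.png",cv2.convertScaleAbs(cv2.resize(sd[150:360,230:400],(486,600),interpolation=cv2.INTER_CUBIC),alpha=1.3))
E
```

```text
jar [417. 153.  80.]
bottle [427.  -3. 140.]
shaker [ 416. -155.   92.]
red [ 305. -184.   48.]
tin [ 339. -281.   48.]
yel [ 335. -377.   48.]
carton [ 495. -436.   60.]
small [614. 179.  15.]
long [ 605. -162.   20.]
tape [505. 412.  48.]
pot [343. 303.  29.]
sciss [767. -13.   5.]
```

View pics/crop2.png

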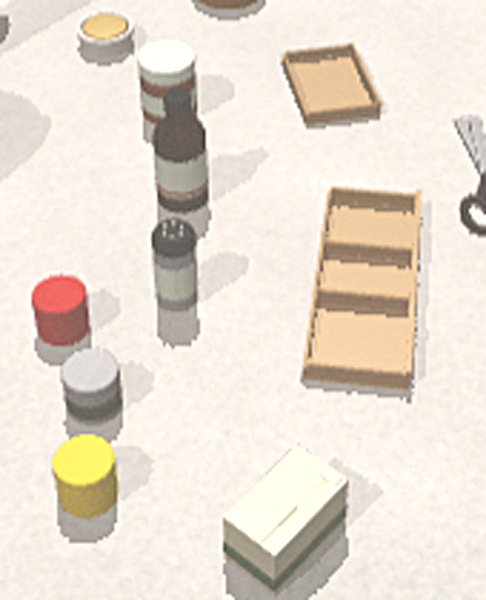

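The grey tin with the dark band, at (440,270) in the top view, is the tea tin; red and yellow are the look-alikes. Next I move over the goods for one wrist view of everything.

```bash
python3 -m pendant '{"travel":[[14.6,-32.9,6.2],[14.6,-32.9,6.2],[14.6,-32.9,6.2],[14.6,-32.9,6.2],[14.6,-32.9,6.2],[14.6,-32.9,6.2],[14.6,-32.9,6.2],[14.6,-32.9,6.2],[14.6,-32.9,6.2],[14.6,-32.9,6.2]],"spin":[12.7,12.7,12.7,12.7,12.7,12.7,12.7,12.7,12.7,12.7],"hand":[-1,-1,-1,-1,-1,-1,-1,-1,-1,-1]}'
python3 -m pendant '{"travel":[[14.6,-32.9,0],[14.6,-32.9,0],[14.6,-32.9,0],[14.6,-32.9,0],[14.6,-32.9,0],[14.6,-32.9,0],[14.6,-32.9,0],[14.6,-32.9,0],[14.6,-32.9,0],[14.6,-32.9,0]],"spin":[0,0,0,0,0,0,0,0,0,0],"hand":[-1,-1,-1,-1,-1,-1,-1,-1,-1,-1]}'
python3 - <<'E'
from h import *
st=r.state();print(st["position"],yaw(st))
im,c=snap("wrist","pics/w1.png")
E
```

```text
time_s: 0.98
position: [296.4, 325.6, 302.0]
tool_rot: [0.709, 0.705, 0.001, 0.001]
ft_force: [0.5, 0.9, 0.6]
opening: 88.0
time_s: 1.82
position: [442.1, -3.0, 300.2]
tool_rot: [0.709, 0.705, -0.001, 0.001]
ft_force: [-0.8, -0.0, 1.0]
opening: 88.5
[442.07695505  -3.04398255 300.21014662] 89.71440415070626
```

View pics/w1.png

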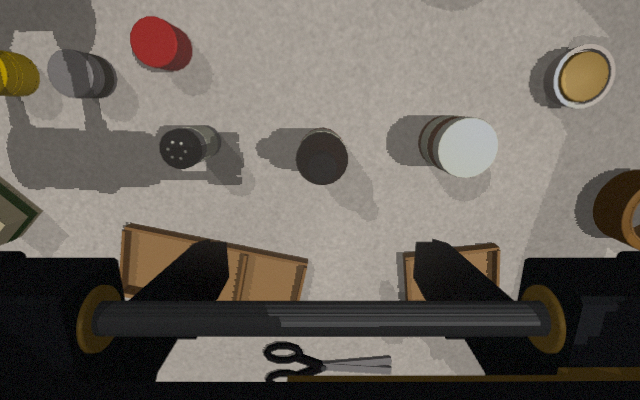

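Wrist view: jar lid at (468,147), bottle at (322,157), shaker cap at (182,148), tin at (75,73). The gripper's long axis runs along the jaws, and it hides the far half of the trays.

```bash
cat > fit.py <<'E'
from h import *
def blob(im,c,xy,pred,half,z):
    """centre of masked blob near world xy at height z, on plane z"""
    u,v=proj(c,[[*xy,z]])[0].astype(int); h=half
    y0,x0=max(v-h,0),max(u-h,0); s=im[y0:v+h,x0:u+h].astype(int)
    m=pred(s).astype(np.uint8); m=cv2.morphologyEx(m,cv2.MORPH_OPEN,np.ones((3,3)))
    n,l,st,ce=cv2.connectedComponentsWithStats(m); k=1+np.argmax(st[1:,4])
    q=ce[k]+[x0,y0]; return q,st[k],plane(c,[q],z)[0]
E
python3 - <<'E'
from fit import *
im=cv2.imread("pics/w1.png"); c=cam("wrist",r.state())
print("jar",blob(im,c,(417,153),lambda s:(s.min(2)>150)|((s[...,0]>s[...,2]-4)&(s.min(2)>125)),50,80))
print("bot",blob(im,c,(427,-3),lambda s:(s.max(2)<62),50,88))
for n,p,z in [("jar",(468,147),80),("cap",(322,162),140),("bot",(322,157),95),("shaker",(182,148),92),("tin",(75,73),48),("red",(155,42),48),("longA",(126,224),20),("longB",(307,260),20),("sA",(398,253),18),("sB",(498,245),18)]:
    print(n,plane(c,[p],z)[0].round())
e=cv2.convertScaleAbs(im[90:230,130:530],alpha=2.5); cv2.imwrite("pics/w1c.png",cv2.resize(e,(800,280)))
E
```

```text
jar (array([474.96610169, 150.80282486]), array([  25,   19,   75,   81, 3540], dtype=int32), array([418.57192587, 165.45046384,  80.        ]))
bot (array([321.52858527, 158.24273256]), array([  27,   23,   51,   52, 2064], dtype=int32), array([424.94337452,  -0.46665822,  88.        ]))
jar [414. 157.  80.]
cap [420.  -0. 140.]
bot [423.   0.  95.]
shaker [ 413. -146.   92.]
tin [ 335. -273.   48.]
red [ 304. -180.   48.]
longA [ 523. -262.   20.]
longB [576. -21.  20.]
sA [567. 105.  18.]
sB [555. 241.  18.]
```

View pics/w1c.png

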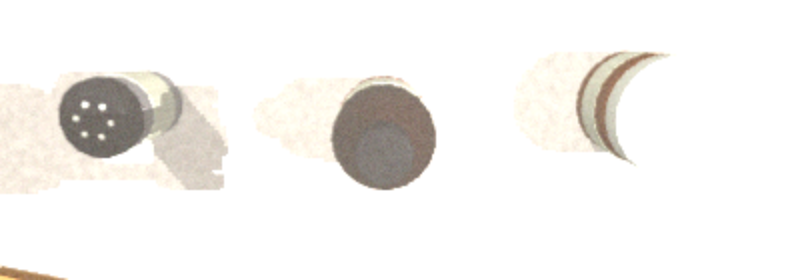

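```bash
python3 -m pendant '{"travel":[[22,0,0],[22,0,0],[22,0,0],[22,0,0],[22,0,0],[22,0,0],[22,0,0],[22,0,0]],"spin":[0,0,0,0,0,0,0,0],"hand":[-1,-1,-1,-1,-1,-1,-1,-1]}'
python3 - <<'E'
from h import *
st=r.state();print(st["position"],yaw(st)); np.save("st2.npy",st,allow_pickle=True)
im,c=snap("wrist","pics/w2.png")
cv2.imwrite("pics/w2b.png",cv2.resize(cv2.convertScaleAbs(im[20:240,60:580],alpha=1.5),(800,338),interpolation=cv2.INTER_CUBIC))
E
```

```text
time_s: 2.53
position: [660.2, 2.5, 299.4]
tool_rot: [0.707, 0.708, -0.001, -0.001]
ft_force: [-0.6, 0.1, -0.5]
opening: 88.0
[660.16007966   2.49732319 299.35785453] 90.09653009958606
```

View pics/w2b.png

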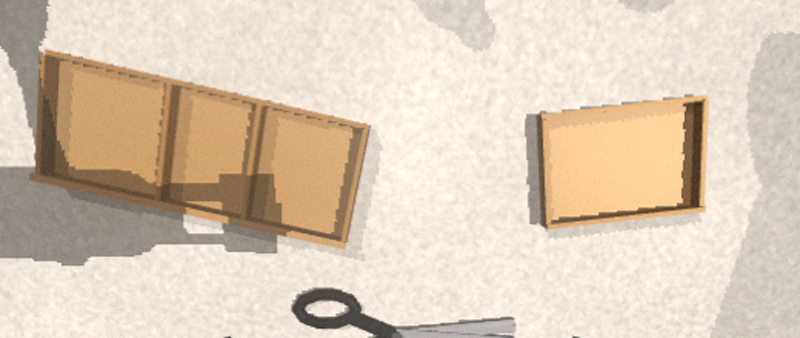

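```bash
cat >> h.py <<'E'
def cmd(x,y,z,yw):  # state-like from commanded pose
    a=np.radians(yw); return {"position":np.array([x,y,z]),"tool_rot":R.from_matrix(np.array([[np.cos(a),np.sin(a),0],[np.sin(a),-np.cos(a),0],[0,0,-1]]).astype(float)).as_quat()}
E
python3 - <<'E'
from fit import *
c=cam("wrist",cmd(660.5,.5,300.7,90))
f=lambda L:np.array(L)/1.5385+[60,20]
for n,P,hz in[("long",[(45,52),(369,126),(345,246),(33,178)],[16,16,26,26]),("small",[(542,114),(706,97),(704,208),(549,227)],[18]*4)]:
    Q=np.array([plane(c,[p],z)[0] for p,z in zip(f(P),hz)])
    print(n,Q[:,:2].round().tolist(),"ctr",Q.mean(0)[:2].round(1),"sides",[round(np.linalg.norm(Q[i,:2]-Q[i-1,:2])) for i in range(4)])
    for a,b in((0,1),(3,2)):
        d=Q[b]-Q[a];print(" yaw",-np.degrees(np.arctan2(d[0],d[1])).round(1))
    for a,b in((0,3),(1,2)):
        d=Q[b]-Q[a];print(" yaw",np.degrees(np.arctan2(d[1],d[0])).round(1))
    y=0
im=cv2.imread("pics/w1.png"); c=cam("wrist",cmd(440.5,.5,300.7,90))
for n,p,z in [("jar",(468,147),80),("cap",(322,166),140),("bot",(321.7,158),92),("shaker",(182,148),92),("tin",(75,73),48),("red",(155,42),48)]:
    print(n,plane(c,[p],z)[0].round())
E
```

```text
long [[532.0, -274.0], [587.0, -25.0], [682.0, -46.0], [627.0, -294.0]] ctr [ 606.7 -159.8] sides [97, 254, 97, 254]
 yaw -12.4
 yaw -12.6
 yaw -12.2
 yaw -12.3
small [[577.0, 111.0], [564.0, 238.0], [651.0, 250.0], [667.0, 123.0]] ctr [614.9 180.7] sides [91, 128, 88, 128]
 yaw 5.9
 yaw 7.2
 yaw 8.0
 yaw 8.0
jar [413. 159.  80.]
cap [424.   1. 140.]
bot [424.   1.  92.]
shaker [ 413. -145.   92.]
tin [ 336. -273.   48.]
red [ 304. -180.   48.]
```

Trays: sides 254x97 and 128x90 match the given sizes. The long tray is at (606.5,-160) with yaw -12.4°, the small tray at (615,180.5) with yaw +7.3°. Next: the bottle by its neck.

```bash
python3 -m pendant '{"travel":[[-23.65,0,0],[-23.65,0,0],[-23.65,0,0],[-23.65,0,0],[-23.65,0,0],[-23.65,0,0],[-23.65,0,-4],[-23.65,0,-8],[-23.65,0,-12],[-23.65,0,-14]],"spin":[0,0,0,0,0,0,0,0,0,0],"hand":[-1,-1,-1,-1,-1,-1,-1,-1,-1,-1]}'
python3 - <<'E'
from h import *
st=r.state();print(st["position"],yaw(st))
im,c=snap("wrist","pics/w3.png")
E
```

```text
time_s: 3.42
position: [419.3, 1.2, 156.9]
tool_rot: [0.707, 0.707, -0.001, -0.002]
ft_force: [-1.7, -0.2, -0.3]
opening: 88.2
[419.27102626   1.21017669 156.92764402] 90.01153987934477
```

View pics/w3.png

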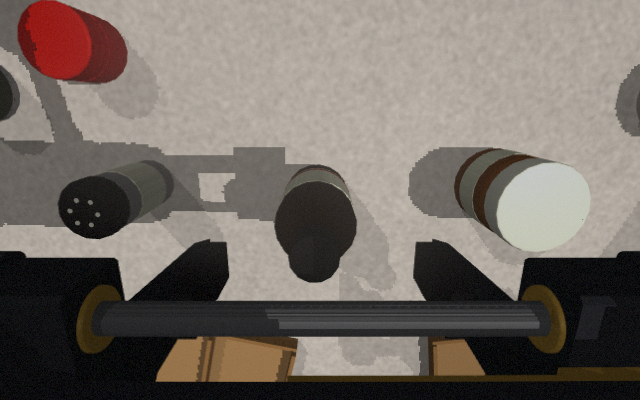

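Fingers straddle the neck; cap top at about (315,257), jar lid at (543,207), shaker cap at (94,207). Checking these against the estimates.

```bash
python3 - <<'E'
from h import *
c=cam("wrist",cmd(424,.5,160.7,90))
for n,p,z in [("cap",(315,257),140),("jar",(543,207),80),("shaker",(94,207),92)]: print(n,plane(c,[p],z)[0].round(1))
E
python3 -m pendant '{"travel":[[0,0,-2],[0,0,-4],[0,0,-5.6],[0,0,-5.6],[0,0,-5.6],[0,0,-5.6],[0,0,-5.6],[0,0,-5.6],[0,0,-5.6],[0,0,-5.6]],"spin":[0,0,0,0,0,0,0,0,0,0],"hand":[-1,-1,-1,-1,1,1,1,1,1,1]}' 30
python3 -m pendant '{"travel":[[0,0,0],[0,0,0],[0,0,0],[0,0,0]],"spin":[0,0,0,0],"hand":[1,1,1,1]}'
```

```text
cap [431.9  -3.  140. ]
jar [421.9 156.   80. ]
shaker [ 418.6 -150.5   92. ]
time_s: 4.3
position: [424.5, 0.4, 105.4]
tool_rot: [0.707, 0.707, 0.0, 0.0]
ft_force: [0.6, 0.9, -1.1]
opening: 50.5
time_s: 4.63
position: [424.0, 0.3, 104.7]
tool_rot: [0.707, 0.707, -0.0, 0.0]
ft_force: [0.1, -1.1, -0.5]
opening: 25.3
```

```bash
python3 -m pendant '{"travel":[[0,0,2],[0,0,4],[0,0,6],[0,0,7],[4,-1.6,7],[8,-3.2,7],[12,-4.7,7],[15.5,-6.1,7],[18.5,-7.3,7],[20,-7.9,7]],"spin":[0,0,0,0,0,0,0,0,0,0],"hand":[1,1,1,1,1,1,1,1,1,1]}'
python3 -m pendant '{"travel":[[0,0,0],[0,0,-1.5],[0,0,-3],[0,0,-3],[0,0,-3],[0,0,-3]],"spin":[0,0,0,0,0,0],"hand":[1,1,1,1,1,1]}'
python3 - <<'E'
from h import *
st=r.state();print(st["position"],yaw(st))
im,c=snap("wrist","pics/w4.png")
E
```

```text
time_s: 5.47
position: [627.2, -80.2, 173.2]
tool_rot: [0.707, 0.707, 0.0, 0.0]
ft_force: [-0.1, 0.3, -2.2]
opening: 25.3
time_s: 5.97
position: [623.3, -78.2, 144.7]
tool_rot: [0.707, 0.707, -0.0, -0.0]
ft_force: [0.2, -0.3, -3.0]
opening: 25.1
[623.26610765 -78.18577679 144.65286209] 90.00487403939634
```

View pics/w4.png

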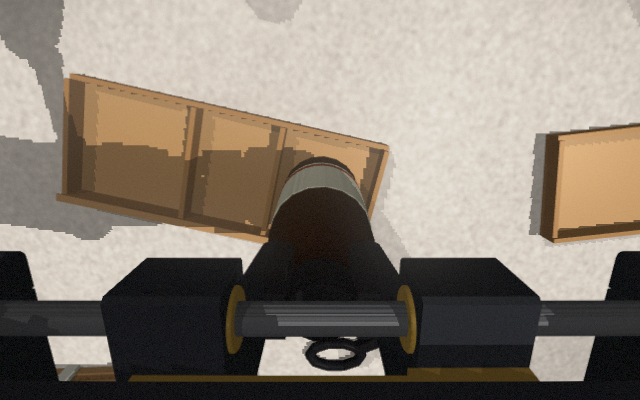

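Bottle hangs straight over the left bay; tray corners at (70,74), (388,146), (57,197). I re-derive the tray from these before lowering.

Run:
```python
from h import *
c=cam("wrist",cmd(624,-78.5,144.7,90))
Q=np.array([plane(c,[p],z)[0] for p,z in[((71,75),16),((388,146),16),((57,198),26)]]);print(Q.round(1))
d=Q[1]-Q[0];print(np.linalg.norm(d[:2]),-np.degrees(np.arctan2(d[0],d[1])))
a=np.arctan2(-d[0],d[1]);ctr=(Q[0]+Q[1])[:2]/2+50*np.array([np.cos(a),np.sin(a)]);print(ctr,np.linalg.norm(Q[2]-Q[0]))
for b in(83,6,-77):print(b,ctr+b*np.array([-np.sin(a),np.cos(a)]))
```

```text
[[ 531.3 -270.3   16. ]
 [ 585.2  -24.7   16. ]
 [ 626.3 -293.5   26. ]]
251.40406127272598 -12.378331313905123
[ 607.1258623  -158.19972281] 98.29153596758084
83 [624.91823567 -77.12918902]
6 [ 608.41205797 -152.3392023 ]
-77 [ 590.6196846  -233.40973609]
```

```bash
python3 -m pendant '{"travel":[[0,0,-1.2],[0,0,-2.4],[0,0,-3.1],[0,0,-3.3],[0,0,-3.4],[0,0,-3.45],[0,0,-3.5],[0,0,-3.5]],"spin":[0,0,0,0,0,0,0,0],"hand":[1,1,1,1,1,1,1,1]}'
python3 -m pendant '{"travel":[[0,0,-0.05],[0,0,-0.1],[0,0,-0.15],[0,0,-0.15]],"spin":[0,0,0,0],"hand":[1,1,1,1]}'
```

```text
time_s: 6.68
position: [624.4, -78.5, 110.4]
tool_rot: [0.707, 0.707, 0.0, 0.0]
ft_force: [-1.3, -0.4, 1.9]
opening: 25.3
time_s: 7.02
position: [625.2, -78.6, 110.4]
tool_rot: [0.707, 0.707, 0.001, 0.001]
ft_force: [-2.7, 0.8, 7.7]
opening: 25.1
```

```bash
python3 -m pendant '{"travel":[[0,0,0],[0,0,0],[0,0,0],[0,0,0],[0,0,0],[0,0,0],[0,0,3],[0,0,6],[0,0,8],[0,0,8]],"spin":[0,0,0,0,0,0,0,0,0,0],"hand":[-1,-1,-1,-1,-1,-1,-1,-1,-1,-1]}'
python3 -m pendant '{"travel":[[-2.5,2.8,0],[-20.85,23.55,0],[-20.85,23.55,0],[-20.85,23.55,0],[-20.85,23.55,0],[-20.85,23.55,0],[-20.85,23.55,0],[-20.85,23.55,0],[-20.85,23.55,-3],[-20.85,23.55,-4]],"spin":[0,0,0,0,0,0,0,0,0,0],"hand":[-1,-1,-1,-1,-1,-1,-1,-1,-1,-1]}'
python3 -m pendant '{"travel":[[0,0,0],[0,0,0],[0,0,0]],"spin":[0,0,0],"hand":[-1,-1,-1]}'
python3 - <<'E'
from h import *
st=r.state();print(st["position"],yaw(st))
im,c=snap("wrist","pics/w5.png")
g=im.astype(int); s=g[:,:,:]; m=((s.min(2)>150)&(s[...,2]-s[...,0]<12)).astype(np.uint8)
m[300:]=0
n,l,stt,ce=cv2.connectedComponentsWithStats(cv2.morphologyEx(m,cv2.MORPH_OPEN,np.ones((5,5))))
for k in range(1,n):
    if stt[k,4]>1500: print(stt[k],ce[k],plane(cam("wrist",cmd(416,157,149.5,90)),[ce[k]],80)[0])
im=r.camera("side");cv2.imwrite("pics/s5.png",im)
a=cv2.resize(im[160:300,250:410],(640,560));b=cv2.convertScaleAbs(a,alpha=1.3);cv2.imwrite("pics/s5c.png",b)
E
```

```text
time_s: 7.85
position: [627.4, -79.1, 194.1]
tool_rot: [0.707, 0.707, 0.003, 0.004]
ft_force: [0.4, 0.0, 0.4]
opening: 87.4
time_s: 8.68
position: [412.7, 157.5, 145.4]
tool_rot: [0.706, 0.708, -0.001, -0.001]
ft_force: [-0.8, 0.1, -0.7]
opening: 88.3
time_s: 8.93
position: [416.2, 156.4, 148.5]
tool_rot: [0.708, 0.707, -0.0, 0.0]
ft_force: [0.4, 0.8, 0.1]
opening: 88.1
[416.24462957 156.44653807 148.50014675] 89.91870783282957
```

View pics/w5.png

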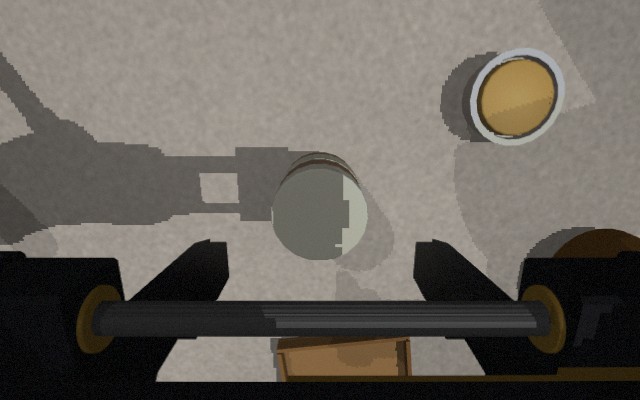

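View pics/s5c.png

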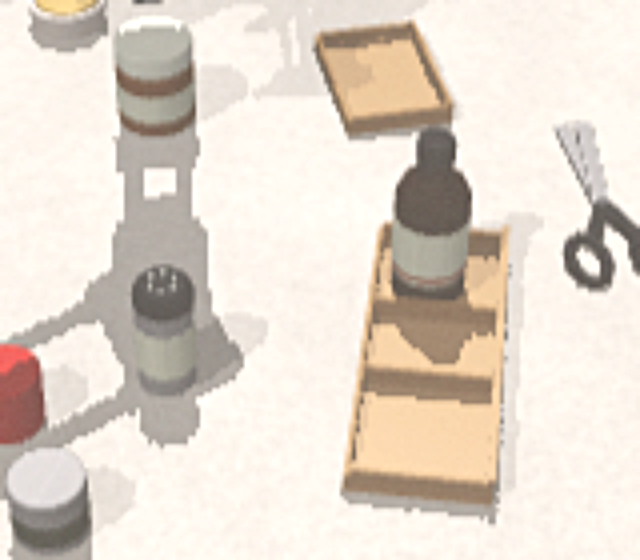

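Bottle stands in the left bay (side crop, 432,215). The jar lid at (320,212) gives about (414.5,157), centred between the fingers. Grasping the jar.

```bash
python3 -m pendant '{"travel":[[-0.1,0,-3],[-0.1,0,-6],[-0.1,0,-9],[-0.1,0,-11],[-0.1,0,-11.6],[-0.1,0,-11.6],[-0.1,0,-11.6],[-0.1,0,-11.6],[-0.1,0,-11.6],[-0.1,0,-11.6]],"spin":[0,0,0,0,0,0,0,0,0,0],"hand":[-1,-1,-1,-1,-1,-1,1,1,1,1]}' 35
python3 -m pendant '{"travel":[[0,0,0],[0,0,0],[0,0,0],[0,0,2],[0,0,5],[0,0,8]],"spin":[0,0,0,0,0,0],"hand":[1,1,1,1,1,1]}'
```

```text
time_s: 9.87
position: [416.1, 157.2, 33.9]
tool_rot: [0.707, 0.707, 0.001, 0.001]
ft_force: [-0.8, -1.5, 4.9]
opening: 65.8
time_s: 10.37
position: [412.6, 156.5, 111.8]
tool_rot: [0.707, 0.707, -0.002, -0.001]
ft_force: [1.0, 0.3, -3.1]
opening: 65.2
```

```bash
python3 -m pendant '{"travel":[[0,0,3.5],[0,0,7],[1.6,-3.8,7],[3.3,-7.5,7],[5,-11.2,7],[6.7,-15,7],[8.4,-18.8,7],[10.1,-22.6,7],[11.8,-26.4,7],[13.5,-30.2,7]],"spin":[0,0,0,0,0,0,0,0,0,0],"hand":[1,1,1,1,1,1,1,1,1,1]}'
python3 -m pendant '{"travel":[[1.7,-3.7,0],[3,-6.8,0],[4,-8.95,0],[4,-8.95,-3],[4,-8.95,-6],[4,-8.95,-9],[4,-8.95,-11],[4,-8.95,-11],[4,-8.95,-11]],"spin":[0,0,0,0,0,0,0,0,0],"hand":[1,1,1,1,1,1,1,1,1]}'
python3 - <<'E'
from h import *
st=r.state();print(st["position"],yaw(st))
im,c=snap("wrist","pics/w6.png")
E
```

```text
time_s: 11.2
position: [549.3, -146.8, 181.8]
tool_rot: [0.707, 0.707, 0.0, -0.0]
ft_force: [1.7, -0.2, -2.4]
opening: 65.0
time_s: 11.95
position: [587.8, -233.6, 70.3]
tool_rot: [0.707, 0.707, -0.001, -0.002]
ft_force: [-0.5, -0.2, -2.1]
opening: 65.2
[ 587.75012373 -233.64288255   70.27395459] 89.9900018925616
```

View pics/w6.png

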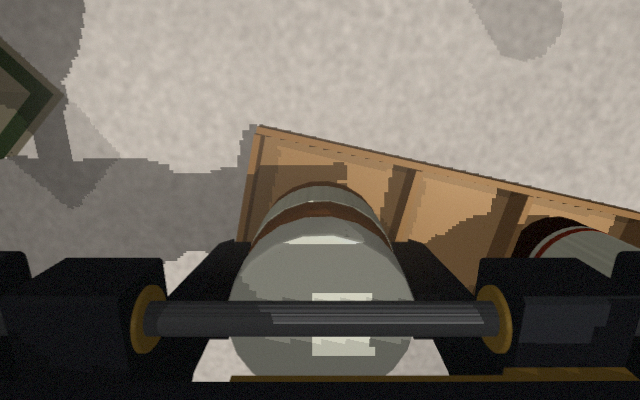

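Jar is over the right bay, between the end wall (255,180) and the divider (395,200). Lowering gently.

```bash
python3 -m pendant '{"travel":[[0,0,-1.2],[0,0,-2.4],[0,0,-3.1],[0,0,-3.3],[0,0,-3.4],[0,0,-3.45],[0,0,-3.5],[0,0,-3.55],[0,0,-3.55]],"spin":[0,0,0,0,0,0,0,0,0],"hand":[1,1,1,1,1,1,1,1,1]}'
python3 -m pendant '{"travel":[[0,0,-0.05],[0,0,-0.1],[0,0,-0.1]],"spin":[0,0,0],"hand":[1,1,1]}'
```

```text
time_s: 12.75
position: [589.6, -234.5, 38.0]
tool_rot: [0.707, 0.707, 0.0, 0.0]
ft_force: [-4.4, 1.9, 5.8]
opening: 65.2
time_s: 13.0
position: [589.6, -234.6, 38.0]
tool_rot: [0.707, 0.707, 0.0, 0.0]
ft_force: [-6.2, 3.0, 11.3]
opening: 65.7
```

```bash
python3 -m pendant '{"travel":[[0,0,0],[0,0,0],[0,0,0],[0,0,0],[0,0,0],[0,0,3],[0,0,7],[0,0,11],[0,0,14],[0,0,14]],"spin":[0,0,0,0,0,0,0,0,0,0],"hand":[-1,-1,-1,-1,-1,-1,-1,-1,-1,-1]}'
python3 -m pendant '{"travel":[[-2,1,0],[-4,2,0],[-6,3,0],[-8,4,0],[-10,5,0],[-12,6,0],[-14,7,0],[-16,8,0],[-17.5,8.65,0],[-17.5,8.65,0]],"spin":[-7,-14,-21,-28,-35,-42,-49,-56,-63,-70],"hand":[-1,-1,-1,-1,-1,-1,-1,-1,-1,-1]}'
python3 -m pendant '{"travel":[[0,0,0],[0,0,0],[0,0,0],[0,0,0],[0,0,0],[0,0,0],[0,0,0]],"spin":[-7,-14,-21,-28,-32.4,-32.4,-32.4],"hand":[-1,-1,-1,-1,-1,-1,-1]}'
python3 - <<'E'
from h import *
st=r.state();print(st["position"],yaw(st),st["joint_positions"])
im,c=snap("wrist","pics/w7.png")
E
```

```text
time_s: 13.83
position: [594.2, -236.6, 184.6]
tool_rot: [0.707, 0.707, 0.003, 0.007]
ft_force: [2.0, -0.6, 0.6]
opening: 88.0
time_s: 14.67
position: [411.3, -146.5, 174.5]
tool_rot: [0.985, 0.171, -0.001, -0.001]
ft_force: [0.7, 1.0, 0.4]
opening: 88.5
time_s: 15.25
position: [414.3, -148.0, 175.3]
tool_rot: [0.994, -0.107, -0.0, -0.0]
ft_force: [-0.3, -0.2, 0.3]
opening: 88.2
[ 414.27689322 -147.98259302  175.25628859] -12.274451195856669 [-3.99671200e-01 -1.40930806e-01  2.15321308e+00 -5.97413785e-05
  1.12985608e+00 -1.85416088e-01]
```

View pics/w7.png

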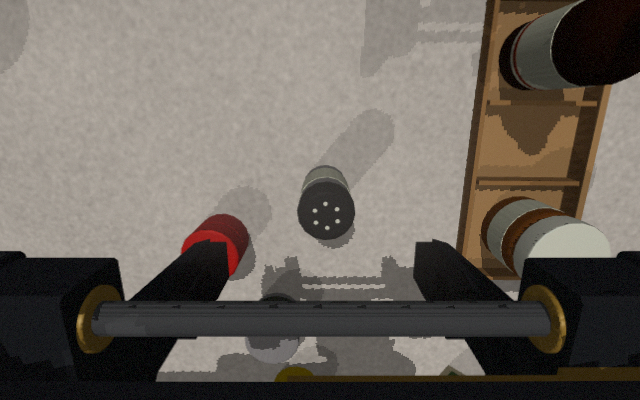

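Jar and bottle stand in their bays; shaker cap at (327,210), red tin off the left finger.

Run:
```python
from h import *
c=cam("wrist",cmd(415,-148,175.7,-12.4))
print(plane(c,[(326.5,210)],92)[0], plane(c,[(213,242)],48)[0])
```

```text
[ 418.13856237 -151.19811036   92.        ] [ 313.19321471 -172.38465401   48.        ]
```

```bash
python3 -m pendant '{"travel":[[0.3,-0.3,-3],[0.3,-0.3,-6],[0.3,-0.3,-9],[0.3,-0.3,-12],[0.3,-0.3,-12.8],[0.3,-0.3,-12.8],[0.3,-0.3,-12.8],[0.3,-0.3,-12.8],[0.3,-0.3,-12.8],[0.3,-0.3,-12.8]],"spin":[0,0,0,0,0,0,0,0,0,0],"hand":[-1,-1,-1,-1,-1,-1,1,1,1,1]}' 25
python3 -m pendant '{"travel":[[0,0,0],[0,0,0],[0,0,0],[0,0,0],[0,0,3],[0,0,7],[0,0,11],[0,0,14],[0,0,16],[0,0,16]],"spin":[0,0,0,0,0,0,0,0,0,0],"hand":[1,1,1,1,1,1,1,1,1,1]}'
```

```text
time_s: 16.13
position: [419.0, -151.7, 49.5]
tool_rot: [0.994, -0.108, 0.002, 0.001]
ft_force: [-0.6, -0.6, 0.0]
opening: 63.7
time_s: 16.97
position: [420.6, -152.3, 213.0]
tool_rot: [0.994, -0.108, 0.005, 0.001]
ft_force: [1.0, -0.0, -0.7]
opening: 41.5
```

```bash
python3 -m pendant '{"travel":[[4,0,0],[8,0,0],[12,0,0],[15.5,-0.2,0],[18,-0.2,0],[19,-0.2,0],[19,-0.2,0],[19,-0.2,-4],[19,-0.2,-8],[19,-0.2,-10]],"spin":[0,0,0,0,0,0,0,0,0,0],"hand":[1,1,1,1,1,1,1,1,1,1]}'
python3 - <<'E'
from h import *
im,c=snap("wrist","pics/w8.png")
E
python3 -m pendant '{"travel":[[0,0,0],[0,0,0]],"spin":[0,0],"hand":[1,1]}'
```

```text
time_s: 17.8
position: [602.5, -152.0, 102.2]
tool_rot: [0.994, -0.108, -0.004, -0.001]
ft_force: [-1.1, -0.1, -1.4]
opening: 41.5
time_s: 18.02
position: [606.6, -153.1, 108.0]
tool_rot: [0.994, -0.108, -0.0, -0.0]
ft_force: [0.6, 0.1, -0.6]
opening: 41.4
```

View pics/w8.png

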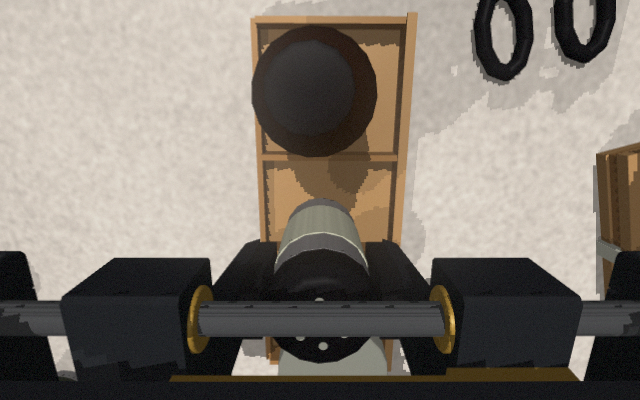

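Bottle upright at (313,90) in its bay; shaker over the middle bay, clear of the divider at row 157. Lowering.

```bash
python3 -m pendant '{"travel":[[0,0,-2],[0,0,-4],[0,0,-5],[0,0,-5.3],[0,0,-5.4],[0,0,-5.5],[0,0,-5.55],[0,0,-5.6],[0,0,-5.6]],"spin":[0,0,0,0,0,0,0,0,0],"hand":[1,1,1,1,1,1,1,1,1]}'
```

```text
time_s: 18.77
position: [608.1, -153.2, 52.5]
tool_rot: [0.994, -0.108, 0.001, 0.0]
ft_force: [-0.2, -0.2, -1.3]
opening: 41.3
```

```bash
python3 -m pendant '{"travel":[[0,0,-0.05],[0,0,-0.1],[0,0,-0.15],[0,0,-0.2],[0,0,-0.2]],"spin":[0,0,0,0,0],"hand":[1,1,1,1,1]}'
```

```text
time_s: 19.18
position: [608.1, -153.2, 52.1]
tool_rot: [0.994, -0.108, 0.0, 0.0]
ft_force: [-3.9, 1.3, 11.2]
opening: 41.3
```

```bash
python3 -m pendant '{"travel":[[0,0,0],[0,0,0],[0,0,0],[0,0,0],[0,0,0],[0,0,0],[0,0,4],[0,0,8],[0,0,12],[0,0,16]],"spin":[0,0,0,0,0,0,0,0,0,0],"hand":[-1,-1,-1,-1,-1,-1,-1,-1,-1,-1]}'
python3 -m pendant '{"travel":[[0,0,4],[-10.8,-28.5,7],[-10.8,-28.5,7],[-10.8,-28.5,7],[-10.8,-28.5,7],[-10.8,-28.5,7],[-10.8,-28.5,7],[-10.8,-28.5,7],[-10.8,-28.5,7],[-10.8,-28.5,7]],"spin":[0,0,0,0,0,0,0,0,0,0],"hand":[-1,-1,-1,-1,-1,-1,-1,-1,-1,-1]}'
python3 -m pendant '{"travel":[[0,0,0],[0,0,0],[0,0,0]],"spin":[0,0,0],"hand":[-1,-1,-1]}'
python3 - <<'E'
from h import *
st=r.state();print(st["position"],yaw(st))
im,c=snap("wrist","pics/w9.png")
E
```

```text
time_s: 20.02
position: [607.0, -152.9, 210.9]
tool_rot: [0.994, -0.108, -0.001, -0.0]
ft_force: [1.0, -0.8, 0.4]
opening: 88.3
time_s: 20.85
position: [497.8, -441.7, 279.7]
tool_rot: [0.994, -0.11, -0.0, 0.001]
ft_force: [-0.2, 0.2, 0.5]
opening: 88.4
time_s: 21.1
position: [500.2, -436.3, 279.3]
tool_rot: [0.994, -0.107, -0.0, -0.001]
ft_force: [-1.1, 0.1, -1.3]
opening: 88.2
[ 500.17838786 -436.27326836  279.2929785 ] -12.30726942824982
```

View pics/w9.png

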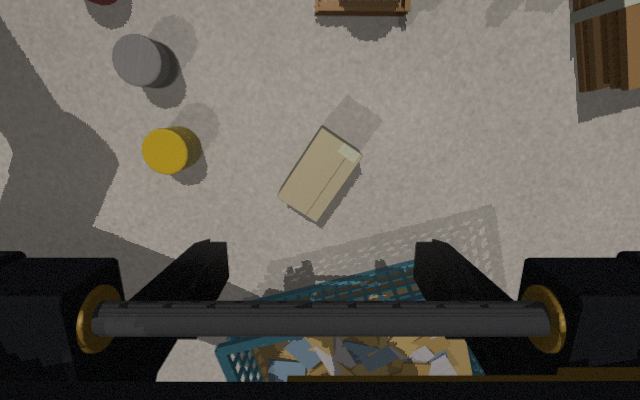

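Carton top corners near (323,126), (361,153), (320,222), (278,193); grey tin top at (140,60), yellow one at (165,150). I fit both by mask.

Run:
```python
from h import *
im=cv2.imread("pics/w9.png"); c=cam("wrist",cmd(500,-438,279.7,-12.4))
Q=plane(c,[(323,126),(361,153),(320,222),(278,193)],60)
print(Q.round(1),Q.mean(0).round(1),[round(np.linalg.norm(Q[i]-Q[i-1])) for i in range(4)])
s=im[115:235,265:375].astype(int); print("col",im[180,310],im[130,250])
m=((s[...,2]-s[...,0]>25)&(s[...,2]>110)).astype(np.uint8)
cs,_=cv2.findContours(cv2.morphologyEx(m,cv2.MORPH_CLOSE,np.ones((5,5))),0,2); k=max(cs,key=cv2.contourArea).reshape(-1,2)+[265,115]
W=plane(c,k,60)[:,:2].astype(np.float32); print("rect",cv2.minAreaRect(W)); b=cv2.boxPoints(cv2.minAreaRect(W));
d=[b[1]-b[0],b[2]-b[1]]; d=max(d,key=np.linalg.norm); print("long-axis dir deg",np.degrees(np.arctan2(d[1],d[0])))
d=Q[0]-Q[3];print("corner long-axis",np.degrees(np.arctan2(d[1],d[0])))
g=im[20:100,100:185]; print(im[60,140],im[60,170])
t=cv2.HoughCircles(cv2.GaussianBlur(cv2.cvtColor(g,6),(5,5),0),cv2.HOUGH_GRADIENT,1.2,40,param1=60,param2=12,minRadius=22,maxRadius=32); print(t)
print("tin",plane(c,[(139,60)],48)[0])
```

```text
[[ 512.1 -391.7   60. ]
 [ 546.2 -428.4   60. ]
 [ 486.  -496.    60. ]
 [ 447.6 -452.5   60. ]] [ 498.  -442.2   60. ] [89, 50, 90, 58]
col [116 145 153] [138 148 150]
rect ((495.78314208984375, -443.58428955078125), (91.57127380371094, 53.584869384765625), 43.78050994873047)
long-axis dir deg 43.7805
corner long-axis 43.28341547340308
[106 106 111] [40 46 47]
[[[37.800003 42.600002 23.08    ]]]
tin [ 339.27274623 -285.73938001   48.        ]
```

Carton rect 91.6x53.6 matches; centre (496,-443.5), long axis 43.8°. Checking basket clearance for the gripper body by triangulating its rim corner.

Run:
```python
from h import *
c=cam("wrist",cmd(500,-438,279.7,-12.4)); t=cam("top")
def tri(a,b):
    o1,d1=ray(c,[a]);o2,d2=ray(t,[b]);d1=d1[0];d2=d2[0]
    s=np.linalg.lstsq(np.c_[d1,-d2],o2-o1,rcond=None)[0]; p=o1+s[0]*d1;q=o2+s[1]*d2;return p.round(),q.round()
print(tri((218,347),(577,268)))
for z in(0,60,100,130): print(z,plane(t,[(577,268),(547,155),(562,148)],z)[:,:2].round().tolist(), plane(c,[(218,347),(415,262)],z)[:,:2].round().tolist())
```

```text
(array([ 343., -605.,  100.]), array([ 342., -605.,   99.]))
0 [[333.0, -661.0], [644.0, -602.0], [662.0, -644.0]] [[290.0, -677.0], [597.0, -602.0]]
60 [[339.0, -627.0], [634.0, -571.0], [651.0, -611.0]] [[322.0, -634.0], [585.0, -569.0]]
100 [[342.0, -604.0], [627.0, -551.0], [643.0, -589.0]] [[343.0, -605.0], [578.0, -547.0]]
130 [[345.0, -587.0], [621.0, -535.0], [638.0, -573.0]] [[359.0, -583.0], [572.0, -531.0]]
```

```bash
python3 -m pendant '{"travel":[[-0.4,-0.5,-3],[-0.4,-0.5,-6],[-0.4,-0.5,-9],[-0.4,-0.5,-12],[-0.4,-0.5,-14],[-0.4,-0.5,-14],[-0.4,-0.5,-17],[-0.4,-0.5,-20],[-0.4,-0.5,-23],[-0.4,-0.5,-25.2]],"spin":[-7,-14,-21,-28,-33.8,-33.8,-33.8,-33.8,-33.8,-33.8],"hand":[-1,-1,-1,-1,-1,-1,-1,-1,-1,-1]}' 20
python3 -m pendant '{"travel":[[0,0,0],[0,0,0],[0,0,0],[0,0,0],[0,0,0],[0,0,0],[0,0,0],[0,0,0]],"spin":[0,0,0,0,0,0,0,0],"hand":[-1,1,1,1,1,1,1,1]}'
```

```text
time_s: 21.98
position: [496.3, -442.1, 27.3]
tool_rot: [0.921, -0.39, 0.0, -0.0]
ft_force: [-1.0, -0.2, -1.1]
opening: 88.4
time_s: 22.65
position: [496.3, -443.7, 29.5]
tool_rot: [0.92, -0.392, 0.001, 0.0]
ft_force: [0.9, 1.6, 7.5]
opening: 53.3
```

```bash
python3 -m pendant '{"travel":[[0,0,2],[0,0,6],[0,0,10],[0,0,14],[0,0,17],[0.7,3.5,17],[1.4,7.3,17],[2.1,11.1,17],[2.8,14.9,17],[3.5,18.7,17]],"spin":[0,0,0,0,0,6,12,18,24,30],"hand":[1,1,1,1,1,1,1,1,1,1]}'
python3 -m pendant '{"travel":[[0.7,3.8,0],[1.4,7.6,0],[2.1,11.4,0],[2.8,15.2,0],[3.5,19,0],[4.2,22.8,0],[4.9,26.6,0],[5.6,30.4,0],[6.3,34.2,0],[7,38,0]],"spin":[6,12,18,23.5,23.5,23.5,23.5,23.5,23.5,23.5],"hand":[1,1,1,1,1,1,1,1,1,1]}'
python3 -m pendant '{"travel":[[0.8,3.2,0],[1.4,5.65,0],[1.4,5.65,0],[1.4,5.65,-3],[1.4,5.65,-6],[1.4,5.65,-9],[1.4,5.65,-11],[1.4,5.65,-11],[1.4,5.65,-11]],"spin":[0,0,0,0,0,0,0,0,0],"hand":[1,1,1,1,1,1,1,1,1]}'
python3 - <<'E'
from h import *
st=r.state();print(st["position"],yaw(st))
im,c=snap("wrist","pics/w10.png")
E
```

```text
time_s: 23.48
position: [530.1, -254.4, 197.5]
tool_rot: [0.99, -0.139, -0.0, -0.0]
ft_force: [0.7, -0.0, -1.6]
opening: 53.8
time_s: 24.32
position: [600.1, 125.7, 197.5]
tool_rot: [0.998, 0.064, -0.0, 0.0]
ft_force: [0.2, 0.1, -2.0]
opening: 54.0
time_s: 25.07
position: [612.9, 179.4, 86.1]
tool_rot: [0.998, 0.063, -0.002, 0.0]
ft_force: [-0.3, -0.4, -2.1]
opening: 53.7
[612.92106851 179.4187282   86.06145591] 7.2690208486196335
```

View pics/w10.png

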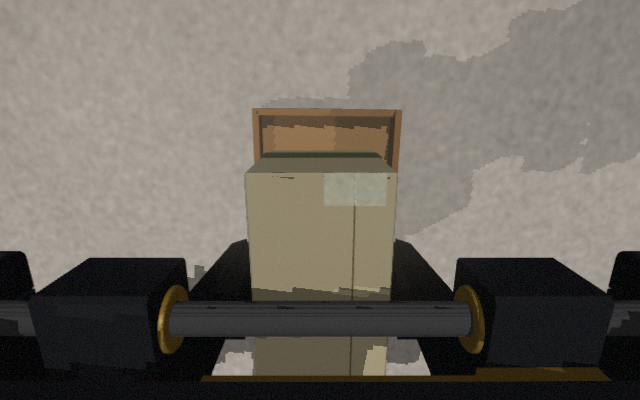

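Carton is aligned with the tray (far corners at (253,109) and (401,109)), yaw matching. Quick check of the tray end, then lower.

```bash
python3 - <<'E'
from h import *
c=cam("wrist",cmd(615,180.5,87.7,7.3)); Q=plane(c,[(253,109),(401,109)],18)[:,:2]
a=np.radians(7.3); print(Q, np.linalg.norm(Q[1]-Q[0]), Q.mean(0)+65*np.array([np.sin(a),-np.cos(a)]))
E
python3 -m pendant '{"travel":[[0,0,-2],[0,0,-4],[0,0,-5],[0,0,-5.3],[0,0,-5.45],[0,0,-5.5],[0,0,-5.5]],"spin":[0,0,0,0,0,0,0],"hand":[1,1,1,1,1,1,1]}'
python3 -m pendant '{"travel":[[0,0,-0.05],[0,0,-0.1],[0,0,-0.15],[0,0,-0.15]],"spin":[0,0,0,0],"hand":[1,1,1,1]}'
```

```text
[[564.52556729 241.7523368 ]
 [654.79897684 253.44678157]] 91.02773484497587 [617.92147163 183.12642042]
time_s: 25.7
position: [615.6, 180.7, 34.2]
tool_rot: [0.998, 0.064, 0.001, -0.0]
ft_force: [0.1, 0.4, -0.6]
opening: 53.4
time_s: 26.03
position: [615.6, 180.8, 33.5]
tool_rot: [0.998, 0.064, 0.001, -0.0]
ft_force: [-2.5, -0.5, 7.0]
opening: 53.8
```

```bash
python3 -m pendant '{"travel":[[0,0,0],[0,0,0],[0,0,0],[0,0,0],[0,0,0],[0,0,3],[0,0,7],[0,0,11],[0,0,15],[0,0,18]],"spin":[0,0,0,0,0,0,0,0,0,0],"hand":[-1,-1,-1,-1,-1,-1,-1,-1,-1,-1]}'
python3 -m pendant '{"travel":[[-1,-1.7,0],[-27.7,-46.1,0],[-27.7,-46.1,0],[-27.7,-46.1,0],[-27.7,-46.1,0],[-27.7,-46.1,0],[-27.7,-46.1,0],[-27.7,-46.1,0],[-27.7,-46.1,0],[-27.7,-46.1,0]],"spin":[-2,-4,-7.3,-7.3,-7.3,-7.3,-7.3,-7.3,-7.3,-7.3],"hand":[-1,-1,-1,-1,-1,-1,-1,-1,-1,-1]}'
python3 - <<'E'
from h import *
st=r.state();print(st["position"],yaw(st))
E
```

```text
time_s: 26.87
position: [615.4, 180.7, 215.0]
tool_rot: [0.998, 0.064, 0.002, -0.0]
ft_force: [0.6, 0.6, -0.2]
opening: 88.1
time_s: 27.7
position: [409.9, -159.2, 211.3]
tool_rot: [1.0, 0.0, 0.0, 0.0]
ft_force: [1.2, -1.1, 0.4]
opening: 87.9
[ 409.85012462 -159.15233076  211.27701859] 0.026325589793226863
```

```bash
python3 -m pendant '{"travel":[[-2.1,-3.6,0],[-4.2,-7.1,0],[-7.2,-12.2,-1],[-7.2,-12.2,-2],[-7.2,-12.2,-2],[-7.2,-12.2,-2],[-7.2,-12.2,-2]],"spin":[0,0,0,0,0,0,0],"hand":[-1,-1,-1,-1,-1,-1,-1]}'
python3 - <<'E'
from h import *
P=[r.state()["position"]]
for i in range(4):
    st=r.state(); im=r.camera("wrist"); P.append(st["position"])
cv2.imwrite("pics/w11.png",im)
p=np.mean(P,0);print(p,np.std(P,0))
c=cam("wrist",cmd(*p,0))
g=im.astype(int); sat=g.max(2)-g.min(2)
hsv=cv2.cvtColor(im,cv2.COLOR_BGR2HSV)
for n,m in(("red",((hsv[...,0]<8)|(hsv[...,0]>172))&(hsv[...,1]>150)),("yel",(abs(hsv[...,0].astype(int)-27)<6)&(hsv[...,1]>180))):
    m=m.astype(np.uint8);m[250:]=0;print(n,m.sum(),np.argwhere(m).mean(0)[::-1] if m.any() else None)
u,v=proj(c,[[338,-280,48]])[0].astype(int);print(u,v)
x0,y0=u-75,max(v-75,0); s=im[y0:v+75,x0:u+75]
t=cv2.HoughCircles(cv2.GaussianBlur(cv2.cvtColor(s,6),(5,5),0),cv2.HOUGH_GRADIENT,1.2,60,param1=60,param2=14,minRadius=32,maxRadius=46)
print(t)
if t is not None:
    for q in t[0][:3]: print(q[2],plane(c,[q[:2]+[x0,y0]],48)[0])
cv2.imwrite("pics/w11c.png",cv2.resize(cv2.convertScaleAbs(im[:300],alpha=1.5),(800,375)))
E
```

```text
time_s: 28.28
position: [339.5, -279.4, 191.3]
tool_rot: [1.0, -0.0, 0.0, -0.0]
ft_force: [-0.1, -0.2, -0.4]
opening: 88.0
[ 339.8770036  -279.23640336  191.54899157] [0.30067425 0.11918662 0.18623671]
red 3281 [280.79487961  73.6025602 ]
yel 40 [326.55 240.9 ]
319 187
[[[81.   77.4  37.28]]]
37.28 [ 343.13207784 -281.39087208   48.        ]
```

Run:
```python
from h import *
im=cv2.imread("pics/w11.png"); c=cam("wrist",cmd(339.7,-279.3,191.5,0))
g=cv2.cvtColor(im,6)
print(g[150:250:6,322].tolist(), g[190,270:380:6].tolist())
s=cv2.resize(cv2.convertScaleAbs(im[60:260,200:460],alpha=2),(780,600),interpolation=cv2.INTER_CUBIC); cv2.imwrite("pics/w11d.png",s)
```

```text
[124, 69, 63, 107, 105, 104, 110, 108, 104, 111, 106, 100, 91, 140, 132, 122, 110] [147, 139, 148, 109, 106, 109, 107, 107, 109, 109, 110, 106, 106, 143, 147, 150, 145, 149, 142]
```

View pics/w11d.png

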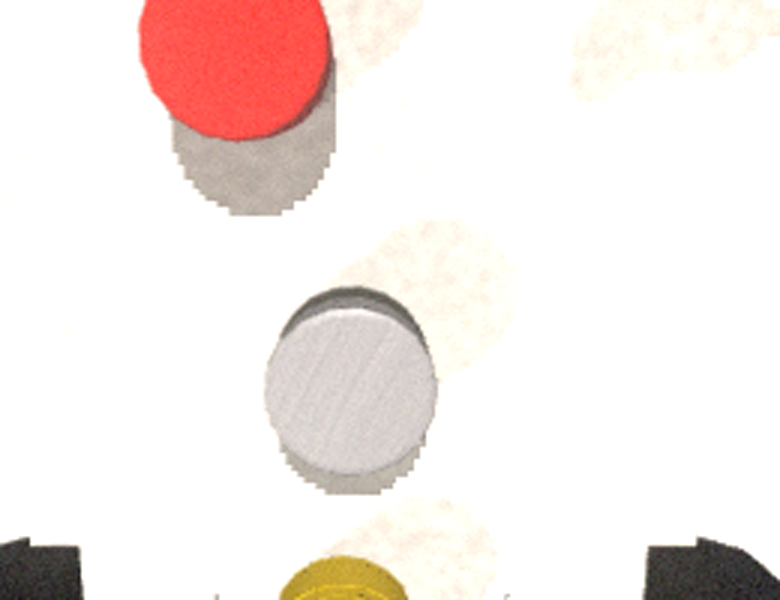

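Grey lid at crop (350,390), full-image (316.7,190), radius 28.7 px (fits 52 mm), so the tin is at about (336,-282.7). Grasping it, then lifting.

```bash
python3 -m pendant '{"travel":[[-0.35,-0.35,-4],[-0.35,-0.35,-8],[-0.35,-0.35,-12],[-0.35,-0.35,-15],[-0.35,-0.35,-17],[-0.35,-0.35,-17.7],[-0.35,-0.35,-17.7],[-0.35,-0.35,-17.7],[-0.35,-0.35,-17.7],[-0.35,-0.35,-17.7]],"spin":[0,0,0,0,0,0,0,0,0,0],"hand":[-1,-1,-1,-1,-1,-1,-1,1,1,1]}' 20
python3 -m pendant '{"travel":[[0,0,0],[0,0,0],[0,0,0],[0,0,0]],"spin":[0,0,0,0],"hand":[1,1,1,1]}'
python3 - <<'E'
from h import *
P=[]
for i in range(4): P.append(r.state()["position"]); r.camera("wrist")
print(np.mean(P,0))
E
python3 -m pendant '{"travel":[[0,0,3],[0,0,7],[0,0,11],[0,0,15],[0,0,19],[0,0,19]],"spin":[0,0,0,0,0,0],"hand":[1,1,1,1,1,1]}'
```

```text
time_s: 29.32
position: [337.3, -284.6, 16.1]
tool_rot: [1.0, 0.0, 0.001, 0.001]
ft_force: [0.2, -0.5, -0.4]
opening: 70.0
time_s: 29.65
position: [336.3, -283.9, 15.0]
tool_rot: [1.0, -0.0, 0.001, 0.001]
ft_force: [-0.3, 0.3, 5.4]
opening: 51.4
[ 336.25487811 -283.95224145   15.03543201]
time_s: 30.35
position: [339.5, -287.0, 213.0]
tool_rot: [1.0, -0.0, 0.005, 0.005]
ft_force: [1.4, -0.3, -1.1]
opening: 51.6
```

```bash
python3 -m pendant '{"travel":[[1.5,2.5,0],[3.6,6,0],[5.7,9.5,0],[7.8,13,0],[9.9,16.5,0],[12,20,0],[14.1,23.5,0],[16.2,27,0],[18.3,30.5,0],[20.4,34,0]],"spin":[0,0,0,0,0,0,0,0,0,0],"hand":[1,1,1,1,1,1,1,1,1,1]}'
python3 -m pendant '{"travel":[[2.1,3.5,0],[4.2,7,0],[6,10,0],[7.5,12.5,0],[7.5,12.5,0],[7.5,12.5,-3],[7.5,12.5,-6],[7.5,12.5,-8],[7.5,12.5,-8],[7.5,12.5,-8]],"spin":[0,0,0,0,0,0,0,0,0,0],"hand":[1,1,1,1,1,1,1,1,1,1]}'
python3 - <<'E'
from h import *
P=[]
for i in range(4): P.append(r.state()["position"]); im=r.camera("top")
p=np.mean(P,0);print(p); cv2.imwrite("pics/t12.png",im); w=r.camera("wrist"); cv2.imwrite("pics/w12.png",w)
c=cam("wrist",cmd(*p,0)); hsv=cv2.cvtColor(w,cv2.COLOR_BGR2HSV)
# predicted carton top corners in the picture
a=np.radians(7.3);Rz=np.array([[np.cos(a),-np.sin(a)],[np.sin(a),np.cos(a)]])
K=np.array([[-27,46],[27,46]])@Rz.T+[615.4,180.5]; q=proj(c,np.c_[K,[64,64]]); print(q)
# measured: far edge along columns through the edge middle, sides along a row
m=q.mean(0).astype(int); g=w.astype(int); print("col",[(v,g[v,m[0]].tolist()) for v in range(m[1]-16,m[1]+17,4)])
v=m[1]+14
for e in q: print("row",v,[(u,g[v,u].tolist()) for u in range(int(e[0])-15,int(e[0])+16,3)])
E
```

```text
time_s: 31.18
position: [539.8, 58.6, 203.1]
tool_rot: [1.0, 0.0, -0.001, 0.0]
ft_force: [-0.1, -0.6, -1.1]
opening: 51.5
time_s: 32.02
position: [612.8, 180.7, 121.8]
tool_rot: [1.0, -0.0, -0.002, 0.001]
ft_force: [1.2, 0.5, -1.3]
opening: 51.5
[614.70999231 181.20108958 124.3668221 ]
[[269.14370553 152.72762918]
 [357.45165728 141.47452969]]
col [(131, [76, 106, 136]), (135, [78, 110, 137]), (139, [53, 73, 70]), (143, [78, 98, 107]), (147, [135, 153, 156]), (151, [135, 155, 158]), (155, [140, 159, 161]), (159, [130, 150, 155]), (163, [120, 143, 152])]
row 161 [(254, [84, 115, 140]), (257, [72, 105, 137]), (260, [48, 62, 73]), (263, [79, 110, 135]), (266, [75, 105, 133]), (269, [129, 157, 170]), (272, [130, 159, 171]), (275, [129, 158, 170]), (278, [127, 157, 169]), (281, [129, 159, 172]), (284, [129, 158, 171])]
row 161 [(342, [115, 141, 151]), (345, [116, 142, 153]), (348, [115, 140, 151]), (351, [116, 142, 154]), (354, [106, 131, 141]), (357, [73, 103, 131]), (360, [72, 103, 132]), (363, [77, 107, 134]), (366, [58, 78, 96]), (369, [44, 55, 63]), (372, [64, 91, 120])]
```

Carton edges fall within 2 px of prediction (far edge row 146, sides at columns 268 and 356), so the tin is over its middle. Lowering.

```bash
python3 -m pendant '{"travel":[[0,0,-1.5],[0,0,-3],[0,0,-4],[0,0,-4.3],[0,0,-4.4],[0,0,-4.45],[0,0,-4.5],[0,0,-4.5]],"spin":[0,0,0,0,0,0,0,0],"hand":[1,1,1,1,1,1,1,1]}'
python3 -m pendant '{"travel":[[0,0,-0.05],[0,0,-0.1],[0,0,-0.1]],"spin":[0,0,0],"hand":[1,1,1]}'
```

```text
time_s: 32.93
position: [615.4, 181.8, 80.1]
tool_rot: [1.0, -0.0, 0.001, -0.0]
ft_force: [-0.4, -0.0, -1.7]
opening: 51.5
time_s: 33.18
position: [615.3, 181.8, 79.1]
tool_rot: [1.0, -0.0, 0.001, -0.0]
ft_force: [-1.5, -0.5, 2.7]
opening: 51.1
```

Contact at the expected height. Releasing, retreating, and taking the final look.

```bash
python3 -m pendant '{"travel":[[0,0,-0.05],[0,0,-0.05],[0,0,-0.05],[0,0,-0.05],[0,0,-0.05],[0,0,-0.05],[0,0,2],[0,0,6],[0,0,10],[0,0,14]],"spin":[0,0,0,0,0,0,0,0,0,0],"hand":[1,-1,-1,-1,-1,-1,-1,-1,-1,-1]}'
python3 -m pendant '{"travel":[[-3,3,2],[-6,6,4],[-9,9,6],[-12,12,8],[-15,15,8],[-18,18,8],[-20,20,8],[-20,20,8]],"spin":[0,0,0,0,0,0,0,0],"hand":[-1,-1,-1,-1,-1,-1,-1,-1]}'
python3 - <<'E'
from h import *
s=r.camera("side"); t=r.camera("top")
A=cv2.resize(s[130:300,230:430],(600,510),interpolation=cv2.INTER_CUBIC)
B=cv2.resize(t[95:300,150:525],(800,437),interpolation=cv2.INTER_CUBIC)
A=cv2.resize(A,(380,323));B=cv2.resize(B,(415,227));o=np.zeros((323,800,3),np.uint8);o[:,:380]=A;o[:227,385:]=B
cv2.imwrite("pics/final.png",cv2.convertScaleAbs(o,alpha=1.4))
E
```

```text
time_s: 34.02
position: [614.0, 181.4, 218.7]
tool_rot: [1.0, -0.0, -0.001, 0.0]
ft_force: [1.2, 0.6, 0.0]
opening: 87.9
time_s: 34.68
position: [410.6, 385.3, 298.9]
tool_rot: [1.0, 0.002, -0.001, -0.001]
ft_force: [0.9, -0.1, -0.5]
opening: 88.3
```

The viewer is exhausted, so the last check is numeric: changed regions in the top view against what is expected.

Run:
```python
from h import *
c=cam("top"); t=r.camera("top"); g=t.astype(int); o=cv2.imread("pics/top0.png")
hsv=cv2.cvtColor(t,cv2.COLOR_BGR2HSV)
def cen(mask,P,h):
    u,v=proj(c,[P])[0].astype(int); s=mask[v-h:v+h,u-h:u+h].astype(np.uint8)
    n,l,st,ce=cv2.connectedComponentsWithStats(s)
    if n<2: return None
    k=1+np.argmax(st[1:,4]); return plane(c,[ce[k]+[u-h,v-h]],P[2])[0].round().tolist(),int(st[k,4]),st[k,2:4].tolist()
gray=(g.max(2)-g.min(2)<14)
print("jar",cen(gray&(g.min(2)>105),(590,-234.5,84),16))
print("bottle cap",cen(g.max(2)<50,(624.5,-78.5,144),16))
print("shaker",cen(g.max(2)<60,(608,-153,96),11))
print("tin",cen(gray&(g.min(2)>70),(615,181,112),14), [t[tuple(proj(c,[[x,y,112]])[0].astype(int)[::-1])].tolist() for x,y in((615,181),(635,181),(595,181))])
print("carton", cen((g[...,2]-g[...,0]>15)&(g[...,2]-g[...,0]<48)&(g[...,2]>115),(615,180,64),28))
for n,P,h in[("red",(305,-182,48),14),("yel",(335,-377,48),14),("sciss",(767,-13,5),45),("tape",(505,412,48),26),("pot",(343,303,29),18)]:
    u,v=proj(c,[P])[0].astype(int); a=o[v-h:v+h,u-h:u+h].astype(np.float32).mean(2);b=g[v-h:v+h,u-h:u+h].mean(2).astype(np.float32)
    print(n,"shift px",np.round(cv2.phaseCorrelate(a,b),2))
```

```text
jar ([589.0, -233.0, 84.0], 448, [25, 24])
bottle cap ([607.0, -75.0, 144.0], 316, [23, 17])
shaker ([603.0, -153.0, 96.0], 282, [22, 17])
tin ([614.0, 183.0, 112.0], 315, [21, 21]) [[99, 101, 105], [96, 98, 102], [99, 100, 104]]
carton ([604.0, 217.0, 64.0], 119, [14, 20])Traceback (most recent call last):
  File "<stdin>", line 17, in <module>
    return _wrapfunc(a, 'round', decimals=decimals, out=out)
    return _wrapit(obj, method, *args, **kwds)
    conv = _array_converter(obj)
ValueError: setting an array element with a sequence. The requested array has an inhomogeneous shape after 1 dimensions. The detected shape was (2,) + inhomogeneous part.
```

Jar, shaker and tin are as expected; the bottle's mask is ambiguous because shoulder and shadow are dark too. I check it from the side, along with the distractors.

Run:
```python
from h import *
c=cam("side"); s=r.camera("side"); g=s.astype(int).max(2)
for z in(150,138,125,110,95,80,40):
    u,v=proj(c,[[624.5,-78.5,z]])[0].round().astype(int); d=np.flatnonzero(g[v,u-20:u+21]<75)-20
    print(z,(u,v),"dark cols",(d.min(),d.max(),len(d)) if len(d) else None, g[v,u-16:u+17:4].tolist())
t=r.camera("top");o=cv2.imread("pics/top0.png");c=cam("top")
for n,P,h in[("red",(305,-182,48),14),("yel",(335,-377,48),14),("sciss",(767,-13,5),40),("tape",(505,412,48),26),("pot",(343,303,29),18)]:
    u,v=proj(c,[P])[0].astype(int); f=lambda i:i[v-h:v+h,u-h:u+h].astype(np.float32).mean(2)
    print(n,np.round(cv2.phaseCorrelate(f(o),f(t))[0],2),"mean diff",np.abs(f(o)-f(t)).mean().round(1))
```

```text
150 (np.int64(362), np.int64(192)) dark cols None [115, 127, 133, 88, 134, 192, 194, 197, 193]
138 (np.int64(362), np.int64(196)) dark cols (np.int64(-7), np.int64(1), 2) [181, 197, 81, 87, 77, 194, 195, 197, 194]
125 (np.int64(362), np.int64(199)) dark cols (np.int64(-7), np.int64(1), 4) [194, 192, 85, 80, 70, 195, 195, 192, 194]
110 (np.int64(361), np.int64(203)) dark cols (np.int64(-9), np.int64(3), 3) [191, 203, 82, 76, 78, 114, 194, 195, 194]
95 (np.int64(361), np.int64(207)) dark cols (np.int64(-12), np.int64(5), 3) [196, 61, 83, 78, 77, 79, 195, 197, 193]
80 (np.int64(361), np.int64(211)) dark cols (np.int64(-12), np.int64(5), 2) [198, 65, 79, 76, 78, 79, 198, 196, 195]
40 (np.int64(360), np.int64(222)) dark cols None [177, 124, 135, 103, 86, 124, 105, 107, 189]
red [-0.02 -0.28] mean diff 8.6
yel [ 0.07 -0.03] mean diff 6.5
sciss [-0.04  0.  ] mean diff 7.1
tape [-0.15 -0.12] mean diff 5.8
pot [ 0.12 -0.12] mean diff 6.9
```

The bottle is upright: cap and body share one axis, about 10 mm toward the front of its bay and clear of the wall. The distractors have not moved. Handing in.

```bash
python3 -c "
from rig import r
print(r.state()['time_s']); print(r.finish_job())"
```

```text
34.9333
the job is handed in; nothing more can be done
None
```

I packed both gift sets and handed the job in at 34.9 s of the 141 s allowed; no verdict is reported at hand-in.

- **Long tray:** the bottle is in the left bay, the jar in the right and the shaker between them. The glass pieces were lowered to light contact before I let go. The final force readings while setting down were about 8 N for the bottle and 13 N for the jar.
- **Small tray:** the carton lies flat along the tray's length, and the grey tin with the dark band stands on it.

**Last checks**
- **Position:** in the top view the jar and tin were within 2 mm of target, and the shaker about 5 mm off in x.
- **Carton:** its edges were within about 2 px of prediction in a wrist view taken just before the tin went on. In the last top view its mask, mostly hidden by the tin, gave no usable result.
- **Left alone:** the tape roll, sponge pot, scissors and the red and yellow tins shifted by no more than 0.3 px, so they had not moved.

**Disagreement:** the top-view mask for the bottle was ambiguous. The side view showed it upright but about 10 mm toward the front of its bay, roughly 8 mm from the front wall.

I had used all 16 picture views by then, so this last check was numeric only.

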